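# Unbolt and raise the guard sash of a model test stand

### The arm

A 6-joint arm with a two-finger parallel gripper is mounted at the origin on the work surface. World frame = base frame: x ahead of the robot, y to its left, z up, the work surface at z = 0. Lengths are in m, angles in degrees, forces in N, time in s.
With the tool pointing down it reaches from about 0.3 to 0.75 m from the base axis. Payload 8.5 kg.
Tool frame: the origin (TCP) lies on the centre line of the jaws, within the pads' length; the fingertips stand 17 mm ahead of it and the grasp point (between the pads) lies 2 mm behind it (env.tcp_to_tips is the distance from the TCP to the fingertips, in m); z points along the fingers, y is the line along which they close (so a half turn about z gives the same grasp; the last joint's range is limited). The gripper opens to 85 mm and grips with 20 to 120 N. Pads are 22 mm wide; open, the fingers measure 114 mm over their backs; the gripper's body (76 mm by 85 mm) begins 54 mm behind the grasp point. The pads swing forward as they close: fully open they stand 13 mm farther back than shut.
Start: joints at [-88.367, 21.807, 74.336, -0, 83.858, -12.336], TCP at [0.133, -0.534, 0.248] pointing down, gripper open.
Joint ranges: [-178.18, 178.18], [-50.72, 133.34], [12.68, 142.11], [-81.47, 261.47], [9.98, 163.14], [-165.26, 165.26]. Speed limits (degrees/s): [136.94, 136.94, 180, 180, 180, 180].

### API

Orientations are given as a 3x3 rotation matrix whose columns are the frame's x, y, z axes.
In Python, from rig import env gives the robot as it stands. The module is installed in compiled form; this text tells all that it offers.
- The arm moves only by the shell command python3 -m pendant 'ROWS' [FORCE]. ROWS is JSON, a list of rows, each a list of 7 numbers: the opening, from 0 (shut) to 1 (fully open), then the shift along the tool's x, y, z in m, then the turn, a rotation vector about the tool's x, y, z in rad. A call has 1 to 5 rows; each row is the pose to reach, as a shift and turn from the pose commanded when the call began, along the tool's axes at that moment; what a row does not reach only later rows make up. A row lasts 1/8 s, in which the tool goes at most 62.5 mm and 10.7 degrees, less where a joint would pass 70% of its speed; a pose out of reach is approached as far as the arm can. A call with a gripper value outside its range is refused whole. The fingers move at their own pace and stop on an object; FORCE is the grip in N (left out, the last holds). Time passes only in rows, so rows that repeat a pose let the fingers close. It gives the time, the measured TCP pose, the force, the opening and the grip force at its end, in the units of the state.
- env.observe(): the state, without advancing time (a new reading comes with each control period).
- env.get_image(name): name is "scene" or "top" or "wrist"; returns a dict with "image" (420x560x3 uint8, blue, green, red), "fx", "fy", "cx", "cy" (pixels), "k1" (the pictures are not rectified: a ray, as slopes to the right and down, at radius r is drawn at 1 + k1 r^2 times it, then the intrinsics apply), "pose" (4x4, takes a point from camera to world coordinates). Camera axes: x right, y up, looking along -z (the intrinsics and any distortion apply to the point x, -y, -z); pixel columns grow to the right and rows downward; lengths in m; the calibration is good to about 2 mm. A picture is of the moment at which its call begins. There is no depth.
- env.close_job(): hands the job in; it is judged then, once.
Trained networks look in the newest picture that a camera, given by its name, has taken for a name from the list of things; names that differ only in an ending like _2 or _b are one class to them, and where a whole thing is asked for, a point or a joint stands for the part that bears it (a point fixed in the world has none). Each returns a list of dicts, best first, with "conf" (0 to 1); they miss things now and then, are a little off and sometimes report something else, mostly with a low value. They report only what shows in the picture. A call takes as long as a camera call.
- env.find_in(camera, thing): "bbox" ([centre column, centre row, width, height] in pixels, round what is visible of it).
- env.trace(camera, thing): "mask" (420x560 bool, what is visible of it) and "bbox" ([centre column, centre row, width, height] in pixels, round what is visible of it).
- env.tip_of(camera, thing): "centre" ([column, row] in pixels: a listed point, or the origin of a listed thing).
The state is a dict: "time_s": time; "q": joint angles; "qvel": joint speeds; "joint_efforts": joint torques, N m; "position": TCP position; "tool_rot": TCP orientation; "ft_force": force on the tool from outside, world axes, zero at the start; "wrist_torque": the same for the moment, N m; "grip_width": finger opening in m; "gripper_force": force on a finger pad.
Only numpy, scipy, OpenCV 4.12 (cv2) and the standard library are available. Lean on these libraries where they do the work, as an engineer would, in place of code of your own. Each camera call takes 0.05 s, during which the arm holds its last target. There are 200 camera calls.

### The job

Open the guard of the gear-model stand: draw its slide bolt fully back, then push the sash up from under its front ledge to the height mark until its spring catches take it, and leave it hanging there by itself with the bolt still drawn back. The mark is only a rough guide to where the catches sit, so feel for them: push on the sash gently, never with more than 15 N, and leave the other things on the table and the stand where they are.

Things in the scene. Friction and masses are not known exactly. Their poses are not given: they have to be found in the camera images.
- frame: Guard stand fixed on the table: grey base board 330 x 480 x 12 mm, two aluminium posts (24 x 24 mm, 155 mm left and right of the middle, 412 mm high; front faces at x = -12 mm), a header, clear side panels and a small gear model behind the sash. Origin on the table, midway between the posts; x axis from front (robot's side) to back, y to the left post, z up.
- sash: Clear sash sliding straight up and down between the posts; along its bottom a flat aluminium ledge juts out to the front, 260 mm wide (y), 8 mm thick. Origin: middle of the ledge's LOWER FRONT edge, 47 mm in front of the pane (40 mm of flat underside behind it); the ledge lies above the origin. Axes as the frame's. Shut, the origin is 75 mm above the table, 63 mm above the base board.
- pane (a point): Middle of the sash's clear pane (276 x 150 mm), 105 mm above and 47 mm behind the sash's origin. The sash (about 0.8 kg) is counterbalanced, yet a little heavier than its counterweight: raising it slowly takes 2 to 4 N, and it sinks shut when let go short of the catches. While the bolt is shut it blocks the sash after 3 mm.
- lug (a point): Steel lug at the back of the sash's bottom rail, 63 mm behind and 14 mm above the sash's origin. Passing the two ball catches takes 4 to 5 N more for a few mm (at most 9 N upward in all), then this extra vanishes. 1.5 mm above the height where the catches hold, the lug meets a sprung buffer: 5 N more per mm. So 11 N upward means the catches are passed; lowered, the sash settles on them.
- mark (a point): Height mark: pointed steel tab clamped on the left post (clamp 34 x 34 x 12 mm, its point to the left). This point: middle of the clamp, on the post's axis, half-way up the tab; 165 to 205 mm above the table. The raised ledge's underside belongs level with it, but the catches were set by hand and hold it anywhere from 20 mm below to 20 mm above the mark.
- bolt_knob (a point): Centre (half-way up) of the slide bolt's round upright knob, 16 mm across, 44 mm tall, on a flat steel bolt on a white pedestal at the stand's front right, 85 mm in front of the posts' middle plane; the bolt's flat top is 22 mm below this point. Axes as the frame's. It moves with the bolt.
- bolt (a joint): Slide bolt, m: 0 = shut, its tongue over the ledge's right end; 0.030 = fully drawn back (end stop). It slides along the frame's -y direction (to the right, away from the sash) with about 3 N of friction, and stays where it is left.
- hub: Bystander: white plastic hub disc, 60 mm across, 22 mm high, lying on the base board at the front left. Origin under its centre.
- motor: Bystander: small electric motor lying on a black foot, about 55 x 36 x 28 mm, on the base board outside the left post. Origin under its centre.
- battery_box: Bystander: black tray with four blue cells, 70 x 75 x 27 mm, on the table to the left. Origin under its centre.
- driver: Bystander: screwdriver lying on the table at the front left. Origin under its middle.
- spanner: Bystander: steel spanner lying on the table to the right. Origin under its middle.
- screw_jar: Bystander: jar with a white cap, 60 mm across, 75 mm high, on the table to the left. Origin under its centre.
- offcut: Bystander: clear acrylic plate, 110 x 80 x 12 mm, on the table to the right. Origin under its centre.

How it is judged:
By the outcome, as a careful person would: the job done as asked, in the order asked, and still so for the second after the job is handed in, with the robot touching nothing.
It also fails if it takes over 72 s, if anything falls off the work surface, if the arm or the gripper's body presses on something with over 40 N, if the wrist force passes 120 N, or if a joint passes its speed limit or range.

## Working session

There is one attempt and no reset: what is moved stays moved. The work goes in short steps, Python scripts to look and compute and a shell command to move; the robot and the scene stay as the last step left them, time stands still between calls to the robot, and variables do not carry over. Pictures are saved under pics/ and viewed, at most 10 in all, crops included, and the job is handed in when it is done.

```bash
mkdir -p pics; cat > h.py <<'E'
import numpy as np, cv2
from rig import env
def ray(im,px):
    K=np.array([[im['fx'],0,im['cx']],[0,im['fy'],im['cy']],[0,0,1.]])
    u=cv2.undistortPoints(np.array([[px]],float),K,np.array([im['k1'],0,0,0.]))[0,0]
    T=np.array(im['pose']); d=T[:3,:3]@np.array([u[0],-u[1],-1]); return T[:3,3],d/np.linalg.norm(d)
def atz(im,px,z):
    o,d=ray(im,px); return o+d*(z-o[2])/d[2]
def tri(rs):
    A=0;b=0
    for o,d in rs:
        P=np.eye(3)-np.outer(d,d); A=A+P; b=b+P@o
    return np.linalg.solve(A,b)
E
python3 - <<'E'
from h import *
np.set_printoptions(precision=4,suppress=True)
ims={}
for c in ['scene','top']:
    ims[c]=env.get_image(c); cv2.imwrite(f'pics/{c}0.png',ims[c]['image']); print(c,ims[c]['pose'][:3,3] if hasattr(ims[c]['pose'],'shape') else ims[c]['pose'])
for t in ['frame','sash','bolt_knob','mark','lug','pane']:
    rs=[]
    for c in ['scene','top']:
        r=env.tip_of(c,t)
        if r: print(t,c,[(np.round(x['centre'],1),round(x['conf'],2)) for x in r[:2]]); rs.append(ray(ims[c],r[0]['centre']))
    if len(rs)==2: print('   ',tri(rs))
s=env.observe(); print(s['tool_rot'],s['time_s'],s['ft_force'])
E
```

```text
scene [1.174  0.4158 1.1922]
top [0.4236 0.0062 1.8321]
frame scene [(array([250. , 278.2]), 0.75)]
frame top [(array([278.4, 167.2]), 0.97)]
    [ 0.6829  0.0036 -0.0067]
sash scene [(array([259.2, 250. ]), 0.83), (array([142.1, 192.6]), 0.48)]
sash top [(array([279.5, 178.1]), 0.56)]
    [0.6325 0.0009 0.0709]
bolt_knob scene [(array([197.2, 202.1]), 0.39)]
bolt_knob top [(array([343.2, 183.5]), 0.85)]
    [ 0.6137 -0.2192  0.1054]
mark scene [(array([305.3, 270.8]), 0.48)]
mark top [(array([230.4, 162.4]), 0.56)]
    [0.6704 0.1638 0.1739]
lug scene [(array([243.3, 267.2]), 0.82), (array([248. , 245.2]), 0.34)]
lug top [(array([279.2, 157.6]), 0.96)]
    [0.7037 0.0018 0.0846]
pane scene [(array([246.1, 243.2]), 0.69)]
pane top [(array([276. , 160.4]), 0.98)]
    [0.6821 0.0081 0.1777]
[[ 0.9704  0.2414  0.    ]
 [ 0.2414 -0.9704 -0.    ]
 [ 0.      0.     -1.    ]] 0.7 [0.8931 0.3097 0.2983]
```

View pics/scene0.png

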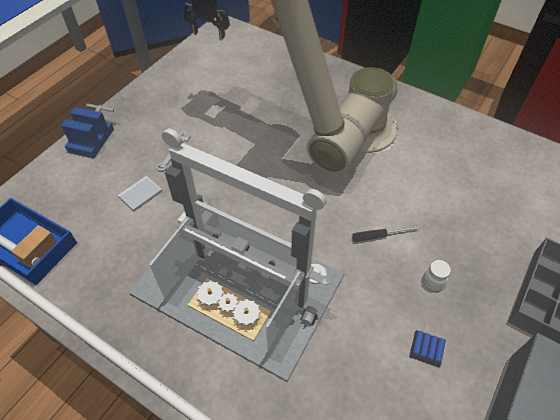

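View pics/top0.png

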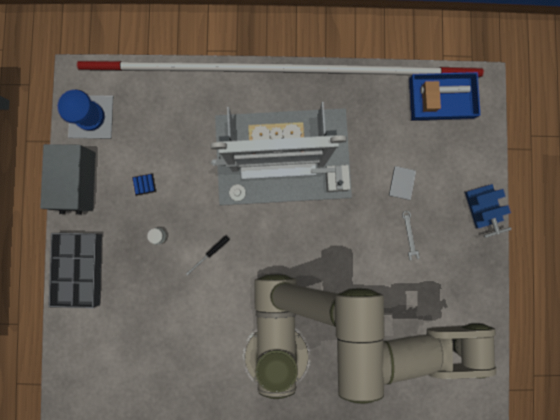

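The top picture shows the stand turned about 3.5° (header (217,147)–(343,139)), the hub at (237,192), the bolt pedestal at (340,180) and the ledge at about (280,172). The scene picture shows the stand from behind, with the knob near (197,202). First I move to hover over the bolt.

```bash
python3 -m pendant '[[1,0.054,-0.019,0,0,0,0.04],[1,0.108,-0.038,0,0,0,0.08],[1,0.162,-0.058,0,0,0,0.12],[1,0.216,-0.078,0,0,0,0.16],[1,0.27,-0.097,0,0,0,0.18]]'
```

```text
time_s: 1.32
position: [0.3727, -0.3732, 0.2485]
tool_rot: [[0.998, 0.063, 0.0], [0.063, -0.998, -0.0], [0.0, 0.0, -1.0]]
ft_force: [-0.2, -1.4, 0.9]
grip_width: 0.0853
gripper_force: 0.0
```

```bash
python3 -c "
from h import *
s=env.observe();np.set_printoptions(precision=3,suppress=True);print(s['q'],s['position'],s['tool_rot'],s['time_s'],s['ft_force'])
p=np.array([.6,-.215,.26]);print(s['tool_rot'].T@(p-s['position']))"
```

```text
[-57.904  19.522  77.878  -0.001  82.577  28.499] [ 0.373 -0.373  0.249] [[ 0.998  0.063  0.   ]
 [ 0.063 -0.998 -0.   ]
 [ 0.     0.    -1.   ]] 1.325 [-0.221 -1.365  0.868]
[ 0.237 -0.144 -0.012]
```

```bash
python3 -m pendant '[[1,0.047,-0.029,0,0,0,0],[1,0.094,-0.058,0,0,0,0],[1,0.141,-0.087,0,0,0,0],[1,0.19,-0.115,0,0,0,0],[1,0.237,-0.144,-0.01,0,0,0]]'
python3 - <<'E'
from h import *
np.set_printoptions(precision=4,suppress=True)
im=env.get_image('wrist'); cv2.imwrite('pics/w1.png',im['image'])
for t in ['bolt_knob','sash','frame','mark']:
    for x in env.tip_of('wrist',t)[:2]: print(t,x['centre'],x['conf'],atz(im,x['centre'],{'bolt_knob':.105,'sash':.075,'frame':0,'mark':.174}[t]))
m=env.trace('wrist','bolt_knob'); print([(x['bbox'],x['conf']) for x in m])
s=env.observe(); print(s['q'],s['position'],s['time_s'],im['pose'])
E
```

```text
time_s: 1.95
position: [0.5999, -0.2143, 0.2578]
tool_rot: [[0.998, 0.064, -0.001], [0.064, -0.998, 0.001], [-0.001, -0.001, -1.0]]
ft_force: [0.1, -0.9, 0.1]
grip_width: 0.0855
gripper_force: 0.0
bolt_knob [273.1, 186.1] 0.81 [ 0.6094 -0.2076  0.105 ]
sash [44.7, 134.6] 0.96 [0.6374 0.0035 0.075 ]
frame [84.5, 87.0] 0.9 [0.6833 0.0047 0.    ]
frame [49.3, 137.8] 0.59 [0.6259 0.0503 0.    ]
[([223.3, 153.9, 127.7, 99.4], 0.61)]
[-30.516   30.4218  58.2178  -0.0152  91.3998  55.8754] [ 0.598  -0.2162  0.2581] 2.25 [[ 0.0629  0.9565  0.2848  0.6713]
 [-0.998   0.0607  0.0165 -0.2087]
 [-0.0015 -0.2853  0.9585  0.3839]
 [ 0.      0.      0.      1.    ]]
```

View pics/w1.png

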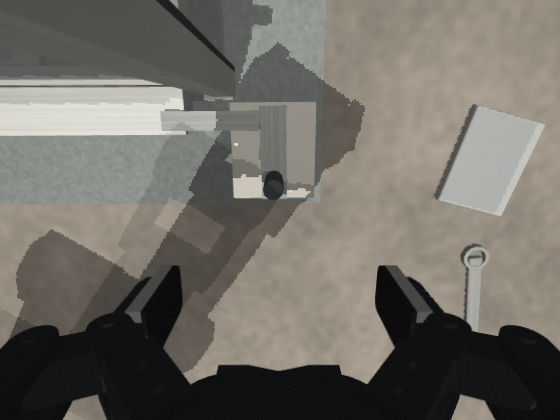

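The wrist picture shows the black knob at (273,186), and the bolt's L-shaped tongue reaching over the ledge's right end near (175,125). Before going down, I work out wrist angles for the later push with the tool horizontal.

```bash
cat > k.py <<'E'
import numpy as np
from scipy.spatial.transform import Rotation as R
def fk(q): return R.from_euler('Z',q[0],degrees=True)*R.from_euler('Y',q[1]+q[2],degrees=True)*R.from_euler('ZYZ',[q[3],q[4],q[5]+90],degrees=True)
def wrist(q1,q23,Rt):
    M=(R.from_euler('ZY',[q1,q23],degrees=True)).inv()*Rt
    a,b,c=M.as_euler('ZYZ',degrees=True); c-=90
    w=lambda v:(v+180)%360-180
    return [[round(w(x)) for x in o] for o in ([a,b,c],[a+180,-b,c+180])]
E
python3 - <<'E'
from k import *
from h import env
s=env.observe(); print(fk(s['q']).as_matrix().round(3))
for az in (-40,-30,0.01,20,30,40):
  for q1,q23 in ((0,115),(-16,115),(-16,130),(16,115)):
    d=np.array([np.cos(np.radians(az)),np.sin(np.radians(az)),0])
    for sg in(1,-1):
        y=np.array([0,0,sg]);print(az,q1,q23,sg,wrist(q1,q23,R.from_matrix(np.c_[np.cross(y,d),y,d])))
E
```

```text
[[ 0.998  0.063 -0.001]
 [ 0.063 -0.998  0.   ]
 [-0.001 -0.    -1.   ]]
-40 0 115 1 [[-117, 46, 126], [63, -46, -54]]
-40 0 115 -1 [[-117, 46, -54], [63, -46, 126]]
-40 -16 115 1 [[-134, 34, 139], [46, -34, -41]]
-40 -16 115 -1 [[-134, 34, -41], [46, -34, 139]]
-40 -16 130 1 [[-145, 46, 154], [35, -46, -26]]
-40 -16 130 -1 [[-145, 46, -26], [35, -46, 154]]
-40 16 115 1 [[-106, 60, 119], [74, -60, -61]]
-40 16 115 -1 [[-106, 60, -61], [74, -60, 119]]
-30 0 115 1 [[-126, 38, 133], [54, -38, -47]]
-30 0 115 -1 [[-126, 38, -47], [54, -38, 133]]
-30 -16 115 1 [[-149, 28, 153], [31, -28, -27]]
-30 -16 115 -1 [[-149, 28, -27], [31, -28, 153]]
-30 -16 130 1 [[-159, 42, 164], [21, -42, -16]]
-30 -16 130 -1 [[-159, 42, -16], [21, -42, 164]]
-30 16 115 1 [[-112, 51, 123], [68, -51, -57]]
-30 16 115 -1 [[-112, 51, -57], [68, -51, 123]]
0.01 0 115 1 [[180, 25, -180], [0, -25, 0]]
0.01 0 115 -1 [[180, 25, 0], [0, -25, -180]]
0.01 -16 115 1 [[146, 29, -149], [-34, -29, 31]]
0.01 -16 115 -1 [[146, 29, 31], [-34, -29, -149]]
0.01 -16 130 1 [[156, 43, -162], [-24, -43, 18]]
0.01 -16 130 -1 [[156, 43,
[... 538 characters left out ...]
 0 115 -1 [[126, 38, 47], [-54, -38, -133]]
30 -16 115 1 [[112, 51, -123], [-68, -51, 57]]
30 -16 115 -1 [[112, 51, 57], [-68, -51, -123]]
30 -16 130 1 [[122, 58, -139], [-58, -58, 41]]
30 -16 130 -1 [[122, 58, 41], [-58, -58, -139]]
30 16 115 1 [[149, 28, -153], [-31, -28, 27]]
30 16 115 -1 [[149, 28, 27], [-31, -28, -153]]
40 0 115 1 [[117, 46, -126], [-63, -46, 54]]
40 0 115 -1 [[117, 46, 54], [-63, -46, -126]]
40 -16 115 1 [[106, 60, -119], [-74, -60, 61]]
40 -16 115 -1 [[106, 60, 61], [-74, -60, -119]]
40 -16 130 1 [[113, 65, -135], [-67, -65, 45]]
40 -16 130 -1 [[113, 65, 45], [-67, -65, -135]]
40 16 115 1 [[134, 34, -139], [-46, -34, 41]]
40 16 115 -1 [[134, 34, 41], [-46, -34, -139]]
```

```bash
for i in 1; do :; done; python3 -m pendant '[[1,0.002,0,0,0,0,-0.18],[1,0.004,-0.002,0,0,0,-0.36],[1,0.006,-0.004,0,0,0,-0.54],[1,0.008,-0.006,0,0,0,-0.72],[1,0.009,-0.007,0,0,0,-0.9]]' >/dev/null
python3 -m pendant '[[1,0,0,0,0,0,-0.18],[1,0,0,0,0,0,-0.36],[1,0,0,0,0,0,-0.54],[1,0,0,0,0,0,-0.72],[1,0,0,0,0,0,-0.9]]' >/dev/null
python3 -m pendant '[[1,0,0,0,0,0,-0.18],[1,0,0,0,0,0,-0.36],[1,0,0,0,0,0,-0.54],[1,0,0,0,0,0,-0.72],[1,0,0,0,0,0,-0.9]]' >/dev/null
python3 -m pendant '[[1,0,0,0.02,0,0,-0.18],[1,0,0,0.04,0,0,-0.36],[1,0,0,0.05,0,0,-0.44],[1,0,0,0.05,0,0,-0.44]]'; python3 -c "
from h import *
s=env.observe();print(s['q'],s['position'],s['tool_rot'].T@(np.array([.6094,-.2076,.112])-s['position']))"
```

```text
time_s: 4.62
position: [0.6062, -0.209, 0.2078]
tool_rot: [[-0.998, -0.06, -0.002], [-0.06, 0.998, 0.001], [0.002, 0.001, -1.0]]
ft_force: [-0.7, 0.2, 0.9]
grip_width: 0.0856
gripper_force: 0.0
[-2.95755398e+01  3.27357901e+01  6.23378513e+01 -6.39978450e-03
  8.50261710e+01 -1.22992775e+02] [ 0.60619424 -0.20895163  0.20777466] [-0.00342638  0.0010762   0.09577052]
```

```bash
python3 -m pendant '[[1,-0.001,0.001,0.03,0,0,0],[1,-0.003,0.001,0.06,0,0,0],[1,-0.003,0.001,0.085,0,0,0],[1,-0.003,0.001,0.095,0,0,0],[1,-0.003,0.001,0.095,0,0,0]]'; python3 -m pendant '[[0,-0.0,0.0,0,0,0,0],[0,0,0,0,0,0,0],[0,0,0,0,0,0,0],[0,0,0,0,0,0,0],[0,0,0,0,0,0,0]]' 25
```

```text
time_s: 5.25
position: [0.6101, -0.2073, 0.1137]
tool_rot: [[-0.998, -0.061, 0.0], [-0.061, 0.998, -0.0], [-0.0, -0.0, -1.0]]
ft_force: [0.0, -0.8, 1.2]
grip_width: 0.0856
gripper_force: 0.0
time_s: 5.88
position: [0.6103, -0.2071, 0.1137]
tool_rot: [[-0.998, -0.062, 0.001], [-0.062, 0.998, -0.001], [-0.001, -0.001, -1.0]]
ft_force: [-0.6, -1.6, 3.2]
grip_width: 0.0157
gripper_force: 25.3
```

```bash
python3 -m pendant '[[0,0,-0.005,0,0,0,0],[0,0,-0.011,0,0,0,0],[0,0,-0.017,0,0,0,0],[0,0,-0.023,0,0,0,0],[0,0,-0.028,0,0,0,0]]'; python3 -m pendant '[[0,0,-0.001,0,0,0,0],[0,0,-0.002,0,0,0,0],[0,0,-0.002,0,0,0,0]]'
```

```text
time_s: 6.5
position: [0.6122, -0.2349, 0.1137]
tool_rot: [[-0.998, -0.062, 0.001], [-0.062, 0.998, 0.0], [-0.001, 0.0, -1.0]]
ft_force: [-0.9, 3.2, 5.0]
grip_width: 0.0153
gripper_force: 25.5
time_s: 6.88
position: [0.6123, -0.2362, 0.1137]
tool_rot: [[-0.998, -0.062, 0.001], [-0.062, 0.998, 0.001], [-0.001, 0.001, -1.0]]
ft_force: [-0.8, 6.1, 5.7]
grip_width: 0.0154
gripper_force: 25.7
```

```bash
python3 -m pendant '[[0,0,-0.001,0,0,0,0],[0,0,-0.002,0,0,0,0],[0,0,-0.002,0,0,0,0]]'
```

```text
time_s: 7.25
position: [0.6123, -0.2363, 0.1137]
tool_rot: [[-0.998, -0.063, -0.0], [-0.063, 0.998, 0.005], [-0.0, 0.005, -1.0]]
ft_force: [-1.1, 12.8, 9.2]
grip_width: 0.0152
gripper_force: 26.2
```

The bolt is on its end stop: it moved 29 mm, and the force rises with no further motion. I release it and retreat.

```bash
python3 -m pendant '[[0,0,0.0015,0,0,0,0],[0,0,0.003,0,0,0,0],[0.5,0,0.003,0,0,0,0],[0.5,0,0.003,0,0,0,0],[0.5,0,0.003,0,0,0,0]]'; python3 -m pendant '[[0.5,0,0,-0.045,0,0,0],[0.5,0,0,-0.09,0,0,0],[0.5,0.02,0.04,-0.12,0,0,0],[0.5,0.045,0.09,-0.14,0,0,0],[0.5,0.06,0.14,-0.14,0,0,0]]'
python3 - <<'E'
from h import *; from k import *
np.set_printoptions(precision=3,suppress=True)
im=env.get_image('top'); r=env.tip_of('top','bolt_knob'); print([(x['centre'],x['conf'],atz(im,x['centre'],.105)) for x in r])
s=env.observe(); print(s['q'],s['position'],s['ft_force'],s['time_s'])
a=np.radians(30);d=np.array([np.cos(a),np.sin(a),0]);y=np.array([0,0,1.])
Rt=R.from_matrix(np.c_[np.cross(y,d),y,d]); R0=R.from_matrix(s['tool_rot'])
v=(R0.inv()*Rt).as_rotvec(); print(v,np.degrees(np.linalg.norm(v)))
for f in np.linspace(0,1,8): print(wrist(-10-6*f,100+15*f,R0*R.from_rotvec(v*f)), (R0*R.from_rotvec(v*f)).as_matrix()[:,2])
E
```

```text
time_s: 7.88
position: [0.6118, -0.236, 0.113]
tool_rot: [[-0.998, -0.062, -0.001], [-0.062, 0.998, 0.0], [0.001, 0.0, -1.0]]
ft_force: [-0.4, 0.8, -0.5]
grip_width: 0.0425
gripper_force: 0.0
time_s: 8.5
position: [0.5427, -0.0988, 0.255]
tool_rot: [[-0.998, -0.061, 0.003], [-0.061, 0.998, -0.001], [-0.003, -0.001, -1.0]]
ft_force: [0.8, 0.6, 0.3]
grip_width: 0.0426
gripper_force: 0.0
[([277.8, 157.4], 0.74, array([0.701, 0.007, 0.105])), ([277.1, 159.4], 0.7, array([0.694, 0.01 , 0.105])), ([351.6, 182.6], 0.5, array([ 0.617, -0.248,  0.105]))]
[ -22.396   21.578   73.672    0.045   84.739 -116.173] [ 0.542 -0.096  0.254] [-0.131 -0.315 -0.782] 8.6
[-1.391 -0.866  0.866] 106.16284951211992
[[0, 80, -104], [-180, -80, 76]] [ 0.     0.001 -1.   ]
[[13, 73, -101], [-167, -73, 79]] [ 0.122  0.198 -0.973]
[[27, 67, -100], [-153, -67, 80]] [ 0.261  0.368 -0.893]
[[41, 60, -101], [-139, -60, 79]] [ 0.407  0.498 -0.766]
[[57, 55, -105], [-123, -55, 75]] [ 0.549  0.581 -0.601]
[[75, 52, -110], [-105, -52, 70]] [ 0.679  0.609 -0.409]
[[94, 50, -117], [-86, -50, 63]] [ 0.787  0.582 -0.204]
[[112, 51, -123], [-68, -51, 57]] [ 0.866  0.5   -0.   ]
```

```bash
python3 -m pendant '[[0.35,0,0,0,-0.139,-0.087,0.087],[0.35,0,0,0,-0.278,-0.173,0.173],[0.35,0,0,0,-0.417,-0.26,0.26],[0.35,0,0,0,-0.556,-0.346,0.346],[0.35,0,0,0,-0.695,-0.433,0.433]]'; python3 -m pendant '[[0.35,0,0,0,-0.139,-0.087,0.087],[0.35,0,0,0,-0.278,-0.173,0.173],[0.35,0,0,0,-0.417,-0.26,0.26],[0.35,0,0,0,-0.556,-0.346,0.346],[0.35,0,0,0,-0.695,-0.433,0.433]]'
python3 - <<'E'
from h import *; from k import *
np.set_printoptions(precision=3,suppress=True)
s=env.observe(); print(s['q'],s['position'],s['tool_rot'],s['ft_force'],s['time_s'])
a=np.radians(30);d=np.array([np.cos(a),np.sin(a),0]);y=np.array([0,0,1.])
Rt=R.from_matrix(np.c_[np.cross(y,d),y,d]); R0=R.from_matrix(s['tool_rot']); print((R0.inv()*Rt).as_rotvec())
for p in ([.558,-.058,.083],[.645,-.008,.083]): print(R0.as_matrix().T@(np.array(p)-s['position']))
E
```

```text
time_s: 9.22
position: [0.5436, -0.1009, 0.2535]
tool_rot: [[-0.853, 0.191, 0.485], [0.466, 0.698, 0.544], [-0.235, 0.69, -0.685]]
ft_force: [0.4, -0.7, -1.2]
grip_width: 0.0297
gripper_force: 0.0
time_s: 9.85
position: [0.5434, -0.1013, 0.2533]
tool_rot: [[-0.492, -0.002, 0.871], [0.871, -0.002, 0.492], [0.001, 1.0, 0.003]]
ft_force: [1.1, -0.1, -0.6]
grip_width: 0.0302
gripper_force: 0.0
[ -50.41    29.33   115.32    98.377   84.281 -145.049] [ 0.543 -0.101  0.253] [[-0.492 -0.002  0.871]
 [ 0.871 -0.002  0.492]
 [ 0.001  1.     0.003]] [ 1.108 -0.108 -0.595] 9.85
[ 0.003  0.009 -0.001]
[ 0.03  -0.17   0.034]
[ 0.031 -0.171  0.134]
```

```bash
python3 -m pendant '[[0.35,0.006,-0.03,0.007,0.003,0.009,0],[0.35,0.012,-0.06,0.014,0.003,0.009,0],[0.35,0.018,-0.09,0.021,0.003,0.009,0],[0.35,0.024,-0.12,0.028,0.003,0.009,0],[0.35,0.03,-0.13,0.034,0.003,0.009,0]]'; 
python3 - <<'E'
from h import *; from k import *
np.set_printoptions(precision=3,suppress=True)
im=env.get_image('scene'); a=im['image'][120:400,120:420]; 
b=env.get_image('wrist')['image']
cv2.imwrite('pics/s2.png',np.hstack([cv2.resize(a,(400,373)),cv2.resize(b,(400,300))[:, :] if 0 else cv2.copyMakeBorder(cv2.resize(b,(400,300)),0,73,0,0,0)]))
s=env.observe(); print(s['q'],s['position'],s['ft_force'],s['time_s'])
E
```

```text
time_s: 10.48
position: [0.5642, -0.0609, 0.1279]
tool_rot: [[-0.507, 0.012, 0.862], [0.862, -0.002, 0.508], [0.008, 1.0, -0.01]]
ft_force: [0.3, -0.5, -0.0]
grip_width: 0.0301
gripper_force: 0.0
[ -44.111   46.923  118.07   104.693   85.605 -165.239] [ 0.564 -0.06   0.129] [1.009 0.09  0.413] 10.575
```

View pics/s2.png

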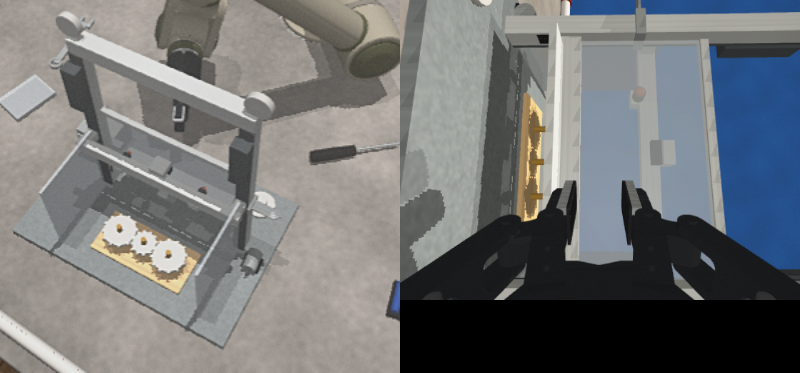

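The picture shows the tool horizontal in front of the ledge with its jaws stacked vertically. Joint 6 is at its limit (-165.2°), so I roll the tool by half a turn.

```bash
python3 -m pendant '[[0.35,0,0,0,0,0,0.18],[0.35,0,0,0,0,0,0.36],[0.35,0,0,0,0,0,0.54],[0.35,0,0,0,0,0,0.72],[0.35,0,0,0,0,0,0.9]]' >/dev/null
python3 -m pendant '[[0.35,0,0,0,0,0,0.18],[0.35,0,0,0,0,0,0.36],[0.35,0,0,0,0,0,0.54],[0.35,0,0,0,0,0,0.72],[0.35,0,0,0,0,0,0.9]]' >/dev/null
python3 -m pendant '[[0.35,0,0,0,0,0,0.18],[0.35,0,0,0,0,0,0.36],[0.35,0,0,0,0,0,0.54],[0.35,0,0,0,0,0,0.72],[0.35,0,0,0,0,0,0.9]]' >/dev/null
python3 -m pendant '[[0.35,0,0,0,0,0,0.18],[0.35,0,0,0,0,0,0.36],[0.35,0,0,0,0,0,0.44],[0.35,0,0,0,0,0,0.44]]'
cat > t.py <<'E'
from h import *; from k import *; import sys
np.set_printoptions(precision=4,suppress=True)
s=env.observe(); print(s['q'],s['position'],s['ft_force'],s['time_s'])
a=np.radians(30);d=np.array([np.cos(a),np.sin(a),0]);y=np.array([0,0,-1.])
Rt=R.from_matrix(np.c_[np.cross(y,d),y,d]); R0=R.from_matrix(s['tool_rot']); print('rot',(R0.inv()*Rt).as_rotvec())
for p in ([.558,-.058,.083],[.645,-.008,.083]): print(R0.as_matrix().T@(np.array(p)-s['position']))
E
python3 t.py
```

```text
time_s: 12.95
position: [0.5639, -0.0609, 0.1306]
tool_rot: [[0.508, -0.007, 0.861], [-0.862, -0.004, 0.508], [-0.0, -1.0, -0.008]]
ft_force: [-0.6, 0.9, 0.4]
grip_width: 0.0301
gripper_force: 0.0
[-44.2008  46.767  118.1251 104.6665  85.6271  14.6326] [ 0.5639 -0.0609  0.1306] [-0.5556  0.8524  0.3798] 12.95
rot [ 0.0078  0.009  -0.0004]
[-0.0055  0.0476 -0.0032]
[-0.0044  0.0468  0.0971]
```

```bash
python3 -m pendant '[[0.35,-0.002,0.015,-0.003,0.008,0.009,0],[0.35,-0.004,0.03,-0.003,0.008,0.009,0],[0.35,-0.005,0.042,-0.003,0.008,0.009,0],[0.35,-0.005,0.047,-0.003,0.008,0.009,0],[0.35,-0.005,0.047,-0.003,0.008,0.009,0]]'; python3 t.py
```

```text
time_s: 13.58
position: [0.5583, -0.0579, 0.0826]
tool_rot: [[0.5, -0.002, 0.866], [-0.866, 0.003, 0.5], [-0.004, -1.0, -0.0]]
ft_force: [-0.6, 0.4, -1.0]
grip_width: 0.0298
gripper_force: 0.0
[-44.3761  54.3623 118.9901 105.5095  88.19     6.6332] [ 0.5583 -0.0579  0.0826] [-0.6253  0.4366 -0.9835] 13.575
rot [ 0.0004  0.0002 -0.004 ]
[-0.     -0.0004 -0.0004]
[ 0.0002 -0.0005  0.1   ]
```

Now I go forward so the lower finger is under the ledge, and check with a picture.

```bash
python3 -m pendant '[[0.35,0,0,0.03,0,0,0],[0.35,0,0,0.06,0,0,0],[0.35,0,0,0.08,0,0,0],[0.35,0,0,0.095,0,0,0],[0.35,0,0,0.1,0,0,0]]'; python3 - <<'E'
from h import *
b=env.get_image('wrist'); cv2.imwrite('pics/w3.png',b['image'])
for c in ('scene','top'):
    im=env.get_image(c)
    for x in env.tip_of(c,'sash')[:2]: print(c,x['centre'],x['conf'],atz(im,x['centre'],.075))
E
```

```text
time_s: 14.2
position: [0.6451, -0.0073, 0.0828]
tool_rot: [[0.501, -0.002, 0.866], [-0.866, 0.003, 0.501], [-0.004, -1.0, -0.0]]
ft_force: [-0.1, -0.1, 0.3]
grip_width: 0.0298
gripper_force: 0.0
scene [257.5, 251.5] 0.68 [0.64040941 0.00188897 0.075     ]
scene [173.0, 152.2] 0.4 [ 0.48606786 -0.42127727  0.075     ]
top [278.5, 175.3] 0.82 [0.64226273 0.0038162  0.075     ]
```

View pics/w3.png

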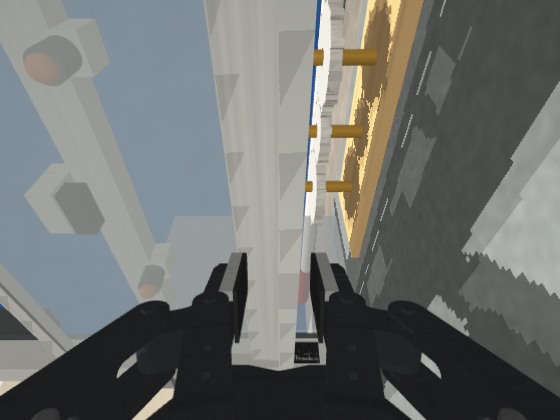

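The wrist view has "down" to the right. It shows the rail between the jaws, with the lower finger at column 325 just below the ledge and no contact. I push up gently.

```bash
python3 -m pendant '[[0.35,0,-0.003,0,0,0,0],[0.35,0,-0.006,0,0,0,0],[0.35,0,-0.008,0,0,0,0],[0.35,0,-0.011,0,0,0,0],[0.35,0,-0.014,0,0,0,0]]'; python3 -m pendant '[[0.35,0,-0.004,0,0,0,0],[0.35,0,-0.008,0,0,0,0],[0.35,0,-0.012,0,0,0,0],[0.35,0,-0.016,0,0,0,0],[0.35,0,-0.02,0,0,0,0]]'
```

```text
time_s: 15.08
position: [0.6448, -0.0079, 0.0964]
tool_rot: [[0.5, -0.004, 0.866], [-0.866, 0.004, 0.5], [-0.005, -1.0, -0.001]]
ft_force: [-1.3, -1.5, -3.0]
grip_width: 0.0298
gripper_force: 1.5
time_s: 15.7
position: [0.6449, -0.0078, 0.1167]
tool_rot: [[0.5, -0.003, 0.866], [-0.866, 0.004, 0.5], [-0.005, -1.0, -0.001]]
ft_force: [-1.7, -2.5, -3.1]
grip_width: 0.0299
gripper_force: 1.5
```

```bash
python3 -m pendant '[[0.35,0,-0.004,0,0,0,0],[0.35,0,-0.009,0,0,0,0],[0.35,0,-0.014,0,0,0,0],[0.35,0,-0.019,0,0,0,0],[0.35,0,-0.024,0,0,0,0]]'; python3 -m pendant '[[0.35,0,-0.004,0,0,0,0],[0.35,0,-0.008,0,0,0,0],[0.35,0,-0.012,0,0,0,0],[0.35,0,-0.016,0,0,0,0],[0.35,0,-0.018,0,0,0,0]]'; python3 - <<'E'
from h import *
rs=[];
for c in ('scene','top'):
    im=env.get_image(c)
    x=env.tip_of(c,'mark')
    if x: print(c,x[0]['centre'],x[0]['conf']); rs.append(ray(im,x[0]['centre']))
    o,d=rs[-1]; print(o+d*(.674-o[0])/d[0], 'post y~.16')
if len(rs)==2: print(tri(rs))
E
```

```text
time_s: 16.32
position: [0.6449, -0.0078, 0.1408]
tool_rot: [[0.5, -0.003, 0.866], [-0.866, 0.004, 0.5], [-0.005, -1.0, -0.001]]
ft_force: [-1.9, -0.8, -3.5]
grip_width: 0.03
gripper_force: 1.5
time_s: 16.95
position: [0.645, -0.0079, 0.1588]
tool_rot: [[0.5, -0.002, 0.866], [-0.866, 0.003, 0.5], [-0.004, -1.0, -0.0]]
ft_force: [-0.9, 1.5, -3.1]
grip_width: 0.0299
gripper_force: 1.4
scene [305.1, 269.7] 0.51
[0.674      0.16481238 0.18584808] post y~.16
[0.674      0.16481238 0.18584808] post y~.16
```

```bash
python3 -m pendant '[[0.35,0,-0.0015,0,0,0,0],[0.35,0,-0.003,0,0,0,0],[0.35,0,-0.004,0,0,0,0]]' | egrep 'pos|ft'; python3 -m pendant '[[0.35,0,-0.0015,0,0,0,0],[0.35,0,-0.003,0,0,0,0],[0.35,0,-0.004,0,0,0,0]]' | egrep 'pos|ft'
```

```text
position: [0.6452, -0.0081, 0.1626]
ft_force: [2.1, 0.5, -2.8]
position: [0.6451, -0.0081, 0.1666]
ft_force: [2.0, 0.4, -2.7]
```

```bash
python3 -m pendant '[[0.35,0,-0.001,0,0,0,0],[0.35,0,-0.002,0,0,0,0],[0.35,0,-0.003,0,0,0,0]]' | egrep 'pos|ft'
```

```text
position: [0.6451, -0.0081, 0.1696]
ft_force: [1.9, -1.0, -2.2]
```

Underside is at about 0.155. I keep creeping up, one reading per step.

```bash
python3 -m pendant '[[0.35,0,-0.001,0,0,0,0],[0.35,0,-0.002,0,0,0,0],[0.35,0,-0.003,0,0,0,0]]' | egrep 'pos|ft'
```

```text
position: [0.6451, -0.0081, 0.1726]
ft_force: [1.6, -1.6, -2.3]
```

```bash
python3 -m pendant '[[0.35,0,-0.001,0,0,0,0],[0.35,0,-0.002,0,0,0,0],[0.35,0,-0.003,0,0,0,0]]' | egrep 'pos|ft'
```

```text
position: [0.6451, -0.0081, 0.1749]
ft_force: [3.1, -1.7, -7.6]
```

```bash
python3 -m pendant '[[0.35,0,-0.001,0,0,0,0],[0.35,0,-0.002,0,0,0,0],[0.35,0,-0.003,0,0,0,0]]' | egrep 'pos|ft'
```

```text
position: [0.6451, -0.0081, 0.1788]
ft_force: [0.8, -1.1, -4.8]
```

```bash
python3 -m pendant '[[0.35,0,-0.0005,0,0,0,0],[0.35,0,-0.001,0,0,0,0]]' | egrep 'pos|ft'
```

```text
position: [0.6451, -0.0081, 0.1798]
ft_force: [0.5, -2.1, -3.7]
```

```bash
python3 -m pendant '[[0.35,0,-0.0005,0,0,0,0],[0.35,0,-0.001,0,0,0,0]]' | egrep 'pos|ft'
```

```text
position: [0.6451, -0.0081, 0.1807]
ft_force: [-0.1, -2.4, -2.6]
```

```bash
python3 -m pendant '[[0.35,0,-0.0005,0,0,0,0],[0.35,0,-0.001,0,0,0,0]]' | egrep 'pos|ft'
```

```text
position: [0.6451, -0.008, 0.1817]
ft_force: [-0.0, -1.3, -2.1]
```

```bash
python3 -m pendant '[[0.35,0,-0.0005,0,0,0,0],[0.35,0,-0.001,0,0,0,0]]' | egrep 'pos|ft'
```

```text
position: [0.6451, -0.0079, 0.1827]
ft_force: [0.8, 1.1, -2.0]
```

```bash
python3 -m pendant '[[0.35,0,-0.0007,0,0,0,0],[0.35,0,-0.0014,0,0,0,0],[0.35,0,-0.002,0,0,0,0]]' | egrep 'pos|ft'
```

```text
position: [0.6451, -0.0079, 0.1847]
ft_force: [0.5, -1.0, 0.1]
```

```bash
python3 -m pendant '[[0.35,0,-0.0005,0,0,0,0],[0.35,0,-0.001,0,0,0,0]]' | egrep 'pos|ft|force'
```

```text
position: [0.6451, -0.0081, 0.1856]
ft_force: [0.2, -0.6, 0.7]
gripper_force: 0.0
```

```bash
python3 - <<'E'
from h import *
b=env.get_image('wrist'); s=env.get_image('scene')
cv2.imwrite('pics/w4.png',np.hstack([cv2.resize(s['image'][120:360,130:370],(300,300)),cv2.resize(b['image'],(400,300))]))
for t in ('sash','lug','pane'):
  for x in env.tip_of('scene',t)[:2]:
    o,d=ray(s,x['centre']); X={'sash':.640,'lug':.703,'pane':.687}[t]; print(t,x['centre'],x['conf'],o+d*(X-o[0])/d[0])
print(env.observe()['gripper_force'],env.observe()['grip_width'])
E
```

```text
sash [254.8, 233.7] 0.87 [ 0.64       -0.00298294  0.15726199]
sash [137.8, 195.0] 0.53 [ 0.64       -0.44862822  0.00595283]
lug [243.9, 246.2] 0.97 [0.703      0.01040432 0.19464768]
pane [243.1, 219.3] 0.89 [0.687      0.00332616 0.28290641]
0.0 0.03005629983513768
```

View pics/w4.png

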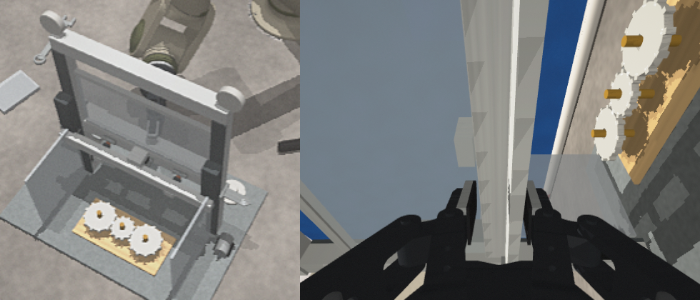

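The sash is raised and hangs without touching the lower finger (finger load 0). I keep feeling upward for the buffer.

```bash
python3 -m pendant '[[0.35,0,-0.0005,0,0,0,0],[0.35,0,-0.001,0,0,0,0]]' | egrep 'pos|ft|force'
```

```text
position: [0.6451, -0.0081, 0.1865]
ft_force: [-0.0, 0.6, -0.6]
gripper_force: 0.0
```

```bash
python3 -m pendant '[[0.35,0,-0.0005,0,0,0,0],[0.35,0,-0.001,0,0,0,0]]' | egrep 'pos|ft|force'
```

```text
position: [0.6451, -0.0081, 0.1872]
ft_force: [1.2, 0.2, -3.4]
gripper_force: 1.3
```

```bash
python3 -m pendant '[[0.35,0,-0.0005,0,0,0,0],[0.35,0,-0.001,0,0,0,0]]' | egrep 'pos|ft|force'
```

```text
position: [0.6451, -0.0081, 0.1883]
ft_force: [0.8, 0.2, -2.8]
gripper_force: 1.3
```

```bash
python3 -m pendant '[[0.35,0,-0.0005,0,0,0,0],[0.35,0,-0.001,0,0,0,0]]' | egrep 'pos|ft|force'
```

```text
position: [0.6451, -0.0081, 0.1892]
ft_force: [1.3, 0.4, -5.2]
gripper_force: 2.7
```

```bash
python3 -m pendant '[[0.35,0,-0.0005,0,0,0,0],[0.35,0,-0.001,0,0,0,0]]' | egrep 'pos|ft|force'
```

```text
position: [0.6451, -0.0081, 0.1899]
ft_force: [3.1, 1.6, -8.7]
gripper_force: 4.5
```

```bash
python3 -m pendant '[[0.35,0,-0.0005,0,0,0,0],[0.35,0,-0.001,0,0,0,0]]' | egrep 'pos|ft|force'
```

```text
position: [0.6451, -0.0081, 0.1907]
ft_force: [3.1, 0.8, -12.6]
gripper_force: 6.4
```

12.6 N on the buffer, so the catches are passed. Now I lower, check the finger is free, and withdraw straight back.

```bash
python3 -m pendant '[[0.35,0,0.002,0,0,0,0],[0.35,0,0.004,0,0,0,0],[0.35,0,0.006,0,0,0,0],[0.35,0,0.008,0,0,0,0],[0.35,0,0.01,0,0,0,0]]'| egrep 'pos|ft|force';python3 -m pendant '[[0.35,0,0,0,0,0,0],[0.35,0,0,0,0,0,0]]'| egrep 'pos|ft|force'
```

```text
position: [0.6452, -0.0081, 0.1818]
ft_force: [-0.6, 0.5, 0.3]
gripper_force: 0.0
position: [0.6452, -0.0081, 0.1816]
ft_force: [-1.5, 0.2, 1.2]
gripper_force: 0.0
```

```bash
python3 -m pendant '[[0.35,0,0,-0.02,0,0,0],[0.35,0,0,-0.045,0,0,0],[0.35,0,0,-0.07,0,0,0],[0.35,0,0,-0.1,0,0,0],[0.35,0,0,-0.12,0,0,0]]'| egrep 'time|pos|ft'; python3 -m pendant '[[0.35,0,0,0,0,0,0],[0.35,0,0,0,0,0,0],[0.35,0,0,0,0,0,0],[0.35,0,0,0,0,0,0]]'| egrep 'time|pos|ft'
python3 - <<'E'
from h import *
s=env.get_image('scene'); w=env.get_image('top')
cv2.imwrite('pics/f.png',np.hstack([cv2.resize(s['image'][110:350,130:370],(380,380)),cv2.resize(w['image'][90:250,200:360],(380,380))]))
for t in ('sash','lug','pane'):
  for x in env.tip_of('scene',t)[:1]:
    o,d=ray(s,x['centre']); X={'sash':.640,'lug':.703,'pane':.687}[t]; print(t,x['conf'],o+d*(X-o[0])/d[0])
for x in env.tip_of('top','bolt_knob')[:3]: print(x['conf'],atz(w,x['centre'],.105))
E
```

```text
time_s: 24.28
position: [0.5405, -0.0687, 0.1817]
ft_force: [0.3, -0.3, 0.6]
time_s: 24.78
position: [0.5414, -0.0676, 0.1816]
ft_force: [-0.3, 0.4, -0.1]
sash 0.79 [0.64       0.00117904 0.16715003]
lug 0.62 [0.703      0.00982255 0.18263559]
pane 0.82 [0.687      0.00833356 0.28679923]
0.72 [ 0.60549664 -0.23676477  0.105     ]
```

View pics/f.png

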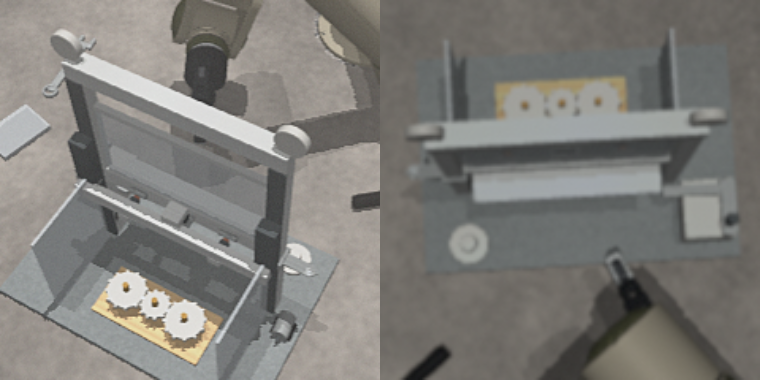

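The sash hangs raised by itself (lug at about z = 0.183, pane at about 0.287). The bolt is drawn back (knob at (732,222) in the right crop, y = -0.237), the robot is clear, and the hub is undisturbed.

```bash
python3 -c "
from rig import env
print(env.close_job())"
```

```text
the job is handed in; nothing more can be done
None
```

The guard is open and handed in: the bolt is fully drawn back, the sash hangs by itself on its catches with its ledge about 172 mm above the table, the highest upward push I read was 12.6 N, and the robot is clear of everything at about 25 s.

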